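# Load the glue stick magazine

### The job

Refill the glue stick dispenser on the desk: drop the two glue sticks one after the other, caps up, into the flared mouth of the upright tube, so that they stand end to end in it, the first at the bottom and the second on top of it. Either one may go first; leave the small white bottle with the black cap where it stands.

Things in the scene. Friction and masses are not known exactly. Their poses are not given: they have to be found in the camera images.
- magazine: fixed glue stick dispenser: upright grey tube on a dark round foot (90 mm), open at the top. Origin on the tube's axis at desk level, z up. Inner floor at 14 mm; bore 34 mm wide up to 150 mm, then a funnel 60 mm wide inside (66 outside) at the mouth, at 168 mm. Sticks slide down when released in the mouth; of two loaded, the upper stands out about 30 mm.
- glue_a: a glue stick standing upright on the desk, cap up: white barrel with blue foot and blue cap, round, 24 mm across, 92 mm tall, 35 g; the cap is the top 30 mm. Origin at the centre of its underside, z up along the stick.
- glue_b: a second, identical glue stick standing upright on the desk, cap up: white barrel with blue foot and blue cap, round, 24 mm across, 92 mm tall, 35 g; the cap is the top 30 mm. Origin at the centre of its underside, z up along the stick.
- ink_bottle: small white ink bottle with a black cap, 40 mm across and 85 mm tall, loose; not part of the job. Origin at the centre of its underside. The sticks and this bottle swap places from run to run and stand at least 80 mm apart, centre to centre.
Mind the look-alikes: they are no part of the job. What is shaped like the glue_b but red or yellow is not meant.

How it is judged:
At the end, for the whole second after the job is handed in: Both glue sticks stand in the tube, caps up, released and at rest: one on the inner floor (underside 8 to 25 mm above the dispenser's origin), the other on top of it (underside 95 to 120 mm above), each within 12 mm of the tube's axis and 0.3 rad of upright (((horizontal distance between each of glue_a, glue_b and magazine below 0.012 m and angle between each of glue_a, glue_b's own z axis and vertical below 0.3 rad and linear speed of each of glue_a, glue_b below 0.02 m/s and z of glue_a in the frame of magazine between 0.008 and 0.025 m and z of glue_b in the frame of magazine between 0.095 and 0.12 m) or (horizontal distance between each of glue_b, glue_a and magazine below 0.012 m and angle between each of glue_b, glue_a's own z axis and vertical below 0.3 rad and linear speed of each of glue_b, glue_a below 0.02 m/s and z of glue_b in the frame of magazine between 0.008 and 0.025 m and z of glue_a in the frame of magazine between 0.095 and 0.12 m))); the robot touches nothing.
It fails at once if the ink bottle is moved more than 40 mm or tipped over (distance of ink_bottle from where it was at the start of the episode above 0.04 m or angle between ink_bottle's own z axis and vertical above 0.5 rad).
It also fails if it takes over 58 s, if anything falls off the work surface, if the arm or the gripper's body presses on something with over 40 N, if the wrist force passes 120 N, or if a joint passes its speed limit or range.

### The arm

A 6-joint arm with a two-finger parallel gripper is mounted at the origin on the work surface; the furniture and walls round the work are solid. World frame = base frame: x ahead of the robot, y to its left, z up, the work surface at z = 0. Lengths are in m, angles in rad, forces in N, time in s.
With the tool pointing down it reaches from about 0.425 to 1.125 m from the base axis. Payload 14.9 kg.
Tool frame: the origin (TCP) lies on the centre line of the jaws, within the pads' length; the fingertips stand 11 mm ahead of it and the grasp point (between the pads) lies 8 mm behind it; z points along the fingers, y is the line along which they close (so a half turn about z gives the same grasp; the last joint's range is limited). The gripper opens to 91 mm and grips with 3 to 60 N. Pads are 32 mm wide; open, the fingers measure 118 mm over their backs; the gripper's body (76 mm by 178 mm) begins 60 mm behind the grasp point.
Start: joints at [-1.304, 0.379, 1.734, -0, 1.028, -0.033], TCP at [0.207, -0.669, 0.225] pointing down, gripper open.
Joint ranges: [-2.77, 2.77], [-0.74, 2.19], [0, 2.66], [-1.06, 4.2], [0.31, 2.87], [-3.08, 3.08]. Speed limits (rad/s): [1.89, 1.89, 2.39, 3.14, 3.14, 3.14].

### API

Orientations are given as a 3x3 rotation matrix whose columns are the frame's x, y, z axes.
In Python, from rig import manip, optics gives the robot as it stands. The module is installed in compiled form; this text tells all that it offers.
- The arm moves only by the tool play_rows, never from a script. Its argument "steps" is a list of rows, each a list of 5 numbers: the closure in counts, from 0 (fully open) to 255 (shut), then the shift along the tool's x, y, z in cm, then the turn about the tool's z in rad. A call has 1 to 12 rows; each row is the pose to reach, as a shift and turn from the pose commanded when the call began, along the tool's axes at that moment; what a row does not reach only later rows make up. A row lasts 1/12 s, in which the tool goes at most 41.7 mm and 7.16 degrees, less where a joint would pass 70% of its speed; a pose out of reach is approached as far as the arm can. A call with a gripper value outside its range is refused whole. The fingers move at their own pace and stop on an object; "grip_force" is the grip in N (left out, the last holds). Time passes only in rows, so rows that repeat a pose let the fingers close. It gives the time, the measured TCP pose, the force, the opening and the grip force at its end, in the units of the state.
- manip.get_state(): the state, without advancing time (a new reading comes with each control period).
- optics.grab_frame(name): name is "scene" or "side" or "wrist"; returns a dict with "image" (420x560x3 uint8, red, green, blue), "z_map" (420x560 float32, m along the optical axis (not along the pixel's ray), 0 where there is no reading), "fx", "fy", "cx", "cy" (pixels), "world_from_camera" (4x4, takes a point from camera to world coordinates); the wrist camera has in their place "tool_from_camera" (4x4, takes a point from camera to tool coordinates, whose origin is the TCP and whose axes are the flange's). Camera axes: x right, y down, z forward; pixel columns grow to the right and rows downward; lengths in m; the calibration is good to about 2 mm. A picture is of the moment at which its call begins: read the wrist's pose just before it.
- manip.hand_in(): hands the job in; it is judged then, once.
The state is a dict: "time_s": time; "joint_pos": joint angles; "dq": joint speeds; "effort": joint torques, N m; "tcp_pos": TCP position; "eef_rot": TCP orientation; "contact_force": force on the tool from outside, world axes, zero at the start; "moment": the same for the moment, N m; "opening": opening from 0.0 (shut) to 1.0 (fully open); "grasp_force": force on a finger pad.
Only numpy, scipy, OpenCV 4.12 (cv2) and the standard library are available. Lean on these libraries where they do the work, as an engineer would, in place of code of your own. Each camera call takes 0.05 s, during which the arm holds its last target. There are 200 camera calls.

## Working session

There is one attempt and no reset: what is moved stays moved. The work goes in short steps, Python scripts to look and compute and a tool call to move; the robot and the scene stay as the last step left them, time stands still between calls to the robot, and variables do not carry over. Pictures are saved under pics/ and viewed, at most 10 in all, crops included, and the job is handed in when it is done.

Besides the shell and the picture viewer there is one more tool, called after "Emit:" as name([rows], argument=value, ...), one row to a line, values as JSON. play_rows: Moves the arm, as the interface text tells. Its arguments: {"type":"object","properties":{"steps":{"type":"array"},"grip_force":{"type":"number"}},"required":["steps"]}

```bash
mkdir -p pics; python3 - <<'E'
from rig import manip, optics
import cv2,numpy as np
s=manip.get_state();print(s['tcp_pos'],s['eef_rot'],s['opening'],s['time_s'])
for n in('scene','side'):
    f=optics.grab_frame(n);cv2.imwrite(f'pics/{n}.png',f['image'][:,:,::-1]);np.savez(f'{n}.npz',**f)
    print(n,f['world_from_camera'].round(2).tolist())
E
```

```text
[ 0.20663045 -0.66840269  0.22428062] [[ 9.55391725e-01  2.95341438e-01 -2.95776435e-04]
 [ 2.95341584e-01 -9.55391115e-01  1.08014297e-03]
 [ 3.64287992e-05 -1.11931473e-03 -9.99999373e-01]] 1.0016785691883583 0.0
scene [[0.63, -0.37, 0.69, -0.07], [-0.78, -0.28, 0.57, -0.61], [-0.02, -0.89, -0.46, 0.42], [0.0, 0.0, 0.0, 1.0]]
side [[-0.83, -0.24, 0.5, 0.08], [-0.56, 0.37, -0.74, 0.53], [-0.01, -0.9, -0.44, 0.42], [0.0, 0.0, 0.0, 1.0]]
```

View pics/scene.png

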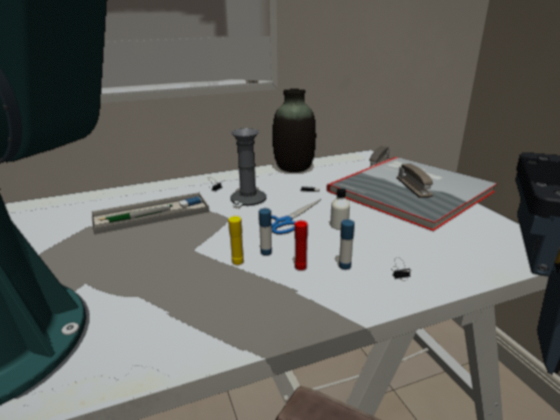

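View pics/side.png

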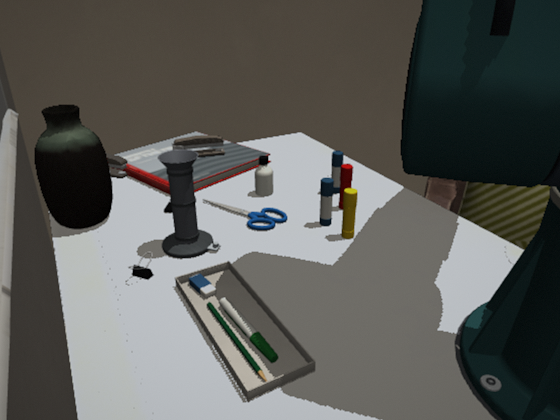

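Scene view: blue sticks at (265,232) and (346,245), red decoy (301,245), yellow decoy (236,240), bottle (340,212) and tube (247,165). In the side view the sticks are at (326,202) and (337,172), and the tube at (182,205). Next I fit positions from depth.

```bash
cat > loc.py <<'E'
import numpy as np
from scipy.optimize import least_squares
def cloud(f,T=None):
    T=f['world_from_camera'] if T is None else T
    z=f['z_map'];v,u=np.mgrid[:z.shape[0],:z.shape[1]];
    P=np.stack([(u-f['cx'])*z/f['fx'],(v-f['cy'])*z/f['fy'],z,z*0+1],-1)@np.asarray(T).T
    P=P[...,:3];P[z==0]=np.nan
    return P
def circ(p,r,c0):
    return least_squares(lambda c:np.hypot(*(p-c).T)-r,c0,loss='soft_l1',f_scale=.002)
E
python3 - <<'E'
import numpy as np
from loc import *
F={n:np.load(n+'.npz') for n in('scene','side')}
C={n:cloud(f) for n,f in F.items()}
W={'scene':dict(s1=(265,235,.012),s2=(346,248,.012),red=(301,245,.012),yel=(236,240,.012),bot=(340,215,.02),tube=(247,168,None)),
 'side':dict(s1=(326,202,.012),s2=(336,165,.012),red=(346,187,.012),yel=(349,215,.012),bot=(264,182,.02),tube=(183,210,None))}
for n,d in W.items():
    P=C[n];o=F[n]['world_from_camera'][:2,3]
    for k,(u,v,r) in d.items():
        s=P[v,u];dirn=(s[:2]-o);dirn/=np.linalg.norm(dirn)
        R=r or .022
        c0=s[:2]+dirn*R
        p=P.reshape(-1,3);lo,hi=(.015,.085) if r else (.05,.14)
        if k=='bot':hi=.05
        p=p[(np.hypot(*(p[:,:2]-c0).T)<R+.012)&(p[:,2]>lo)&(p[:,2]<hi)]
        if r: q=circ(p[:,:2],r,c0);x=q.x
        else:
            q=least_squares(lambda c:np.hypot(*(p[:,:2]-c[:2]).T)-c[2],[*c0,R]);x=q.x
        m=P.reshape(-1,3);m=m[np.hypot(*(m[:,:2]-x[:2]).T)<(.011 if r else .036)]
        print(n,k,x.round(4),len(p),'rms',np.sqrt(np.mean(q.fun**2)).round(4),'top',np.nanmax(m[:,2]).round(3))
        if k=='tube':
            t=m[m[:,2]>.155];print(' mouth bbox',t.min(0).round(3),t.max(0).round(3))
E
```

```text
scene s1 [ 0.4341 -0.1654] 409 rms 0.001 top 0.094
scene s2 [ 0.4848 -0.309 ] 456 rms 0.001 top 0.094
scene red [ 0.4342 -0.2475] 439 rms 0.001 top 0.094
scene yel [ 0.3776 -0.1449] 434 rms 0.001 top 0.093
scene bot [ 0.6135 -0.2181] 257 rms 0.0012 top 0.086
scene tube [0.6014 0.0359 0.0198] 622 rms 0.0013 top 0.169
 mouth bbox [0.568 0.003 0.155] [0.634 0.067 0.169]
side s1 [ 0.4329 -0.1653] 413 rms 0.0011 top 0.094
side s2 [ 0.4833 -0.3088] 278 rms 0.0014 top 0.094
side red [ 0.4324 -0.2471] 262 rms 0.0013 top 0.095
side yel [ 0.3764 -0.1447] 452 rms 0.001 top 0.094
side bot [ 0.6123 -0.2176] 281 rms 0.0014 top 0.087
side tube [0.6005 0.0372 0.0197] 1178 rms 0.001 top 0.169
 mouth bbox [0.568 0.006 0.155] [0.633 0.069 0.169]
```

```bash
cat > to.py <<'E'
import numpy as np,sys
from rig import manip
s=manip.get_state();print(s['time_s'],s['tcp_pos'].round(4),s['opening'],s['grasp_force'],s['contact_force'].round(1),'j',np.round(s['joint_pos'],2))
p=np.array(s['tcp_pos'])
for a in sys.argv[1:]:
    t=np.array(eval(a));print(a,(100*s['eef_rot'].T@(t-p)).round(2))
E
python3 to.py "(.484,-.309,.22)" "(.484,-.309,.069)"
python3 - <<'E'
import numpy as np
from loc import *
P=cloud(np.load('scene.npz'))
v=P[90:170,275:315].reshape(-1,3);v=v[v[:,0]<1.1];print(np.nanmin(v,0),np.nanmedian(v,0),np.nanmax(v,0))
E
```

```text
0.1 [ 0.2066 -0.6684  0.2244] 0.9995907824348375 0.0 [ 0.2 -0.4 -0.1] j [-1.3   0.38  1.73 -0.    1.03 -0.03]
(.484,-.309,.22) [ 37.12 -26.15   0.46]
(.484,-.309,.069) [ 37.12 -26.13  15.56]
[ 0.77482278  0.01092976 -0.01867075] [0.80857738 0.04981459 0.12813586] [0.9992047  0.18329575 0.22283933]
```

Emit:
play_rows([
  [60,3,-2,0],
  [60,6,-4.5,0],
], grip_force=15)

```text
schema error: expected 5 numbers
```

Emit:
play_rows([
  [115,3,-2.1,0,0],
  [115,6,-4.2,0,0],
  [115,9,-6.3,0,0],
  [115,12,-8.5,0,0],
  [115,15,-10.6,0,0],
  [115,18,-12.7,0,0],
  [115,21,-14.8,0,0],
  [115,24,-17,0,0],
  [115,27,-19,0,0],
  [115,30,-21.1,0,0],
  [115,33,-23.2,0,0],
  [115,37.1,-26.1,0.5,0],
], grip_force=15)

```text
time_s: 1.1
tcp_pos: [0.4796, -0.3157, 0.2214]
eef_rot: [[0.956, 0.295, 0.001], [0.295, -0.956, -0.001], [0.001, 0.001, -1.0]]
contact_force: [0.8, -0.4, 0.1]
opening: 0.549
grasp_force: 0.0
```

```bash
python3 to.py "(.484,-.309,.22)" "(.484,-.309,.069)"
```

```text
1.1 [ 0.4796 -0.3157  0.2214] 0.549300586369774 0.0 [ 0.8 -0.4  0.1] j [-0.62  0.19  1.99 -0.    0.96  0.65]
(.484,-.309,.22) [ 0.62 -0.51  0.14]
(.484,-.309,.069) [ 0.61 -0.52 15.24]
```

Emit:
play_rows([
  [115,0,0,0,0],
  [115,0,0,0,0],
])

```text
time_s: 1.27
tcp_pos: [0.4795, -0.3152, 0.2204]
eef_rot: [[0.954, 0.298, -0.001], [0.298, -0.954, 0.0], [-0.0, -0.001, -1.0]]
contact_force: [-0.1, -0.2, 0.4]
opening: 0.549
grasp_force: 0.0
```

```bash
python3 to.py "(.484,-.309,.22)" "(.484,-.309,.069)"
```

```text
1.2667 [ 0.4795 -0.3152  0.2204] 0.5493189501334229 0.0 [-0.1 -0.2  0.4] j [-0.62  0.19  1.99 -0.    0.96  0.65]
(.484,-.309,.22) [ 0.61 -0.46  0.04]
(.484,-.309,.069) [ 0.62 -0.45 15.14]
```

Align, descend, and close.

Emit:
play_rows([
  [115,0.6,-0.45,1,0],
  [115,0.6,-0.45,4,0],
  [115,0.6,-0.45,7,0],
  [115,0.6,-0.45,10,0],
  [115,0.6,-0.45,12.5,0],
  [115,0.6,-0.45,14.3,0],
  [115,0.6,-0.45,15.1,0],
  [115,0.6,-0.45,15.1,0],
  [255,0.6,-0.45,15.1,0],
  [255,0.6,-0.45,15.1,0],
  [255,0.6,-0.45,15.1,0],
  [255,0.6,-0.45,15.1,0],
], grip_force=15)

```text
time_s: 2.27
tcp_pos: [0.4837, -0.3111, 0.0709]
eef_rot: [[0.955, 0.295, 0.001], [0.295, -0.955, -0.001], [0.001, 0.001, -1.0]]
contact_force: [-0.1, 0.1, 0.0]
opening: 0.289
grasp_force: 0.0
```

Emit:
play_rows([
  [255,0,0,0,0],
  [255,0,0,0,0],
  [255,0,0,0,0],
])

```text
time_s: 2.52
tcp_pos: [0.4838, -0.3111, 0.0707]
eef_rot: [[0.955, 0.295, 0.001], [0.295, -0.955, -0.001], [0.001, 0.001, -1.0]]
contact_force: [0.4, 0.6, 7.8]
opening: 0.261
grasp_force: 15.0
```

```bash
python3 to.py "(.484,-.309,.27)" "(.601,.0365,.27)"; python3 - <<'E'
from rig import optics
import cv2
cv2.imwrite('pics/w1.png',optics.grab_frame('scene')['image'][120:330,180:460,::-1].repeat(2,0).repeat(2,1))
E
```

```text
2.5167 [ 0.4838 -0.3111  0.0707] 0.2610807937251624 15.000451058149338 [0.4 0.6 7.8] j [-0.61  0.42  2.04  0.    0.69  0.66]
(.484,-.309,.27) [  0.1   -0.17 -19.93]
(.601,.0365,.27) [ 21.49 -29.72 -19.94]
```

View pics/w1.png

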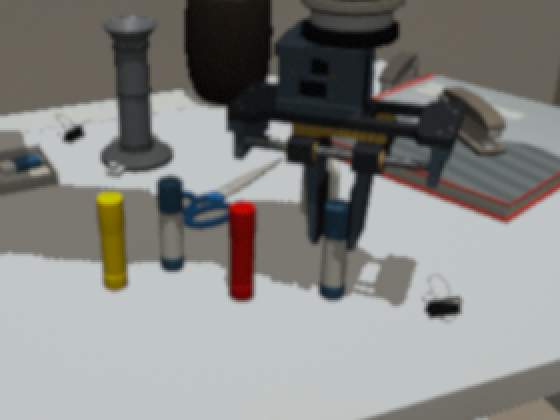

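Stick s2 is between the fingers at (337,250) in the crop, and the 23.8 mm opening confirms the grasp. Lift and carry it to the tube.

Emit:
play_rows([
  [255,0,0,-2,0],
  [255,0,0,-5,0],
  [255,0,0,-8.5,0],
  [255,0,0,-12,0],
  [255,0,0,-15.5,0],
  [255,0,0,-18.5,0],
  [255,0,0,-20,0],
  [255,0,0,-20,0],
])

```text
time_s: 3.23
tcp_pos: [0.4846, -0.3116, 0.2741]
eef_rot: [[0.955, 0.295, 0.005], [0.295, -0.955, -0.004], [0.004, 0.005, -1.0]]
contact_force: [0.2, -0.6, -0.2]
opening: 0.261
grasp_force: 15.0
```

Emit:
play_rows([
  [255,1,-1.4,0,0],
  [255,3,-4.1,0,0],
  [255,5,-6.9,0,0],
  [255,7,-9.7,0,0],
  [255,9,-12.4,0,0],
  [255,11,-15.2,0,0],
  [255,13,-18,0,0],
  [255,15,-20.7,0,0],
  [255,17,-23.5,0,0],
  [255,19,-26.3,0,0],
  [255,20.6,-28.5,0,0],
  [255,21.4,-29.6,0,0],
])

```text
time_s: 4.23
tcp_pos: [0.6003, 0.038, 0.2687]
eef_rot: [[0.955, 0.297, -0.001], [0.297, -0.955, 0.0], [-0.001, -0.001, -1.0]]
contact_force: [-0.3, 0.8, -0.5]
opening: 0.259
grasp_force: 15.0
```

Emit:
play_rows([
  [255,0,0,0,0],
  [255,0,0,0,0],
  [255,0,0,0,0],
])

```text
time_s: 4.48
tcp_pos: [0.5997, 0.0343, 0.2693]
eef_rot: [[0.956, 0.295, -0.001], [0.295, -0.956, -0.0], [-0.001, -0.0, -1.0]]
contact_force: [0.4, -1.0, 0.2]
opening: 0.263
grasp_force: 15.0
```

```bash
python3 to.py "(.601,.0365,.27)" "(.601,.0365,.186)"; python3 - <<'E'
from rig import optics
import cv2,numpy as np
f=optics.grab_frame('scene');g=optics.grab_frame('side')
c=lambda a:cv2.resize(a,None,fx=2,fy=2)
cv2.imwrite('pics/w2.png',np.hstack([c(f['image'][20:220,170:350]),c(g['image'][50:250,90:290])])[:,:,::-1])
E
```

```text
4.4833 [0.5997 0.0343 0.2693] 0.26320441389012383 14.999713897705078 [ 0.4 -1.   0.2] j [ 0.02  0.17  1.91 -0.    1.06  1.29]
(.601,.0365,.27) [ 0.19 -0.17 -0.07]
(.601,.0365,.186) [ 0.2  -0.17  8.33]
```

View pics/w2.png

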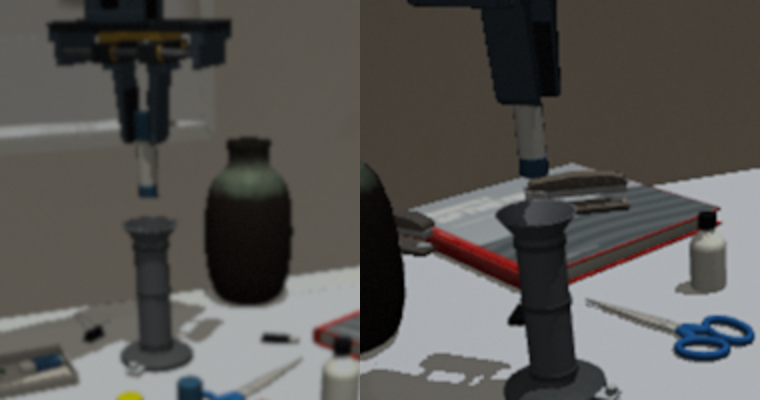

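The stick hangs upright above the mouth in both views (foot at (148,190) left, (534,165) right). Lower and release.

Emit:
play_rows([
  [255,0.2,-0.17,2,0],
  [255,0.2,-0.17,4.5,0],
  [255,0.2,-0.17,6.5,0],
  [255,0.2,-0.17,8,0],
  [255,0.2,-0.17,8.3,0],
  [255,0.2,-0.17,8.3,0],
  [255,0.2,-0.17,8.3,0],
  [115,0.2,-0.17,8.3,0],
  [115,0.2,-0.17,8.3,0],
  [115,0.2,-0.17,8.3,0],
  [115,0.2,-0.17,8.3,0],
  [115,0.2,-0.17,8.3,0],
])

```text
time_s: 5.58
tcp_pos: [0.6017, 0.0375, 0.1872]
eef_rot: [[0.955, 0.295, 0.0], [0.295, -0.955, 0.0], [0.0, 0.0, -1.0]]
contact_force: [-0.2, -0.1, -0.8]
opening: 0.548
grasp_force: 0.0
```

Emit:
play_rows([
  [115,0,0,-2,0],
  [115,0,0,-4,0],
  [115,0,0,-4,0],
])

```text
time_s: 5.83
tcp_pos: [0.6033, 0.0376, 0.2304]
eef_rot: [[0.955, 0.295, 0.005], [0.295, -0.955, 0.0], [0.004, 0.001, -1.0]]
contact_force: [2.0, 0.8, 0.7]
opening: 0.549
grasp_force: 0.0
```

```bash
python3 to.py "(.4335,-.1654,.22)" "(.4335,-.1654,.069)"; python3 - <<'E'
from rig import optics
import cv2,numpy as np
f=optics.grab_frame('scene');g=optics.grab_frame('side')
c=lambda a:cv2.resize(a,None,fx=2,fy=2)
cv2.imwrite('pics/w3.png',np.hstack([c(f['image'][80:280,190:370]),c(g['image'][90:290,140:340])])[:,:,::-1])
np.savez('scene.npz',**f);np.savez('side.npz',**g)
from loc import *
for n,h in(('scene',f),('side',g)):
    p=cloud(h).reshape(-1,3)
    for k,c0,r,hi in(('s1',(.4335,-.1654),.012,.085),('bot',(.613,-.218),.02,.05)):
        q=p[(np.hypot(*(p[:,:2]-c0).T)<r+.012)&(p[:,2]>.015)&(p[:,2]<hi)][:,:2]
        print(n,k,circ(q,r,c0).x.round(4))
    q=p[np.hypot(*(p[:,:2]-(.601,.0365)).T)<.012];print('tube inside z',np.nanmin(q[:,2]),np.nanmax(q[:,2]))
E
```

```text
5.8333 [0.6033 0.0376 0.2304] 0.5494047754588427 0.0 [2.  0.8 0.7] j [0.02 0.22 1.93 0.   0.98 1.29]
(.4335,-.1654,.22) [-22.23  14.37   0.96]
(.4335,-.1654,.069) [-22.29  14.36  16.06]
scene s1 [ 0.4343 -0.1654]
scene bot [ 0.6134 -0.2181]
tube inside z -0.775387371137392 -0.7650665721267143
side s1 [ 0.4329 -0.1652]
side bot [ 0.612  -0.2176]Traceback (most recent call last):
  File "<stdin>", line 13, in <module>
    res = np.fmin.reduce(a, axis=axis, out=out, **kwargs)
ValueError: zero-size array to reduction operation fmin which has no identity
```

View pics/w3.png

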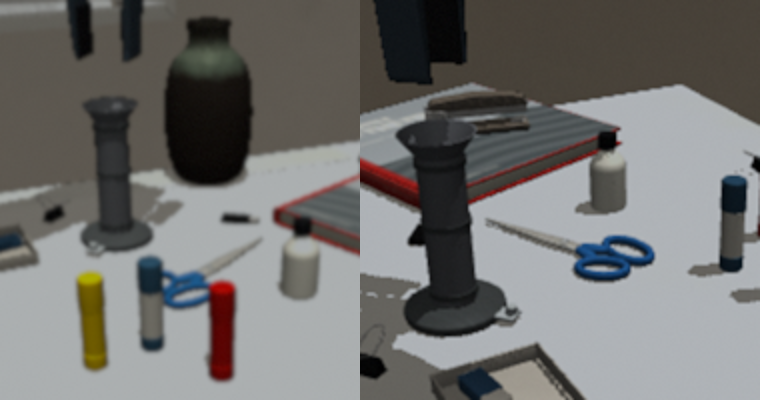

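The stick has dropped out of sight into the tube (mouth at (435,135) right view). I'll check its depth with the wrist camera.

```bash
python3 - <<'E'
from rig import optics,manip
import numpy as np,cv2
from loc import *
s=manip.get_state();T=np.eye(4);T[:3,:3]=s['eef_rot'];T[:3,3]=s['tcp_pos']
f=optics.grab_frame('wrist');cv2.imwrite('pics/w4.png',f['image'][:,:,::-1])
p=cloud(f,T@f['tool_from_camera']).reshape(-1,3)
q=p[(np.hypot(*(p[:,:2]-(.601,.0365)).T)<.015)&(p[:,2]<.18)];print(len(q),np.histogram(q[:,2],bins=12))
E
```

```text
339 (array([ 2,  0,  3, 11, 21, 46, 73, 79, 50, 39, 11,  4]), array([0.10274078, 0.10318527, 0.10362976, 0.10407425, 0.10451874,
       0.10496323, 0.10540771, 0.1058522 , 0.10629669, 0.10674118,
       0.10718567, 0.10763016, 0.10807464]))
```

View pics/w4.png

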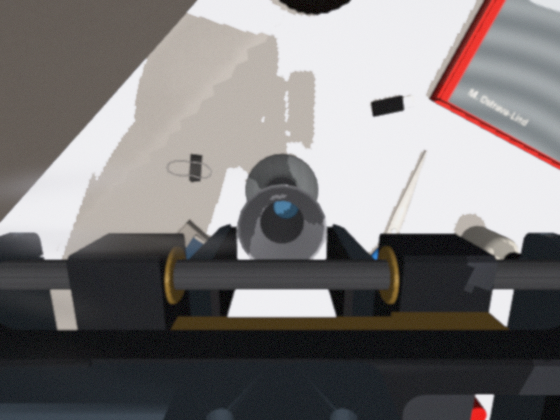

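Blue cap visible in the mouth at (285,210), its top at z = 106 mm, so the first stick is seated. Now the second.

Emit:
play_rows([
  [115,-1.5,1,0,0],
  [115,-4,2.6,0,0],
  [115,-6.5,4.2,0,0],
  [115,-9,5.8,0,0],
  [115,-11.5,7.4,0,0],
  [115,-14,9,0,0],
  [115,-16.5,10.6,0,0],
  [115,-19,12.2,0,0],
  [115,-21,13.5,0,0],
  [115,-22.1,14.3,0,0],
  [115,-22.1,14.3,0,0],
  [115,-22.1,14.3,0,0],
])

```text
time_s: 6.98
tcp_pos: [0.4319, -0.1647, 0.2262]
eef_rot: [[0.956, 0.294, -0.001], [0.294, -0.956, 0.0], [-0.001, -0.001, -1.0]]
contact_force: [-0.0, -0.4, -0.9]
opening: 0.548
grasp_force: 0.0
```

```bash
python3 to.py "(.4335,-.1654,.069)"
```

```text
6.9833 [ 0.4319 -0.1647  0.2262] 0.5483862565734782 0.0 [-0.  -0.4 -0.9] j [-0.41 -0.01  2.2   0.    0.95  0.86]
(.4335,-.1654,.069) [ 0.15  0.13 15.72]
```

Emit:
play_rows([
  [115,0.15,0.1,2,0],
  [115,0.15,0.1,5,0],
  [115,0.15,0.1,8,0],
  [115,0.15,0.1,11,0],
  [115,0.15,0.1,13.5,0],
  [115,0.15,0.1,15,0],
  [115,0.15,0.1,15.7,0],
  [115,0.15,0.1,15.7,0],
  [255,0.15,0.1,15.7,0],
  [255,0.15,0.1,15.7,0],
  [255,0.15,0.1,15.7,0],
  [255,0.15,0.1,15.7,0],
])

```text
time_s: 7.98
tcp_pos: [0.435, -0.1651, 0.0707]
eef_rot: [[0.955, 0.295, 0.001], [0.295, -0.955, -0.001], [0.001, 0.001, -1.0]]
contact_force: [0.4, -0.5, 0.5]
opening: 0.29
grasp_force: 0.0
```

Emit:
play_rows([
  [255,0,0,0,0],
  [255,0,0,0,0],
  [255,0,0,0,0],
])

```text
time_s: 8.23
tcp_pos: [0.435, -0.1652, 0.0705]
eef_rot: [[0.955, 0.295, 0.001], [0.295, -0.955, -0.0], [0.001, 0.001, -1.0]]
contact_force: [0.2, 0.9, 7.3]
opening: 0.264
grasp_force: 15.0
```

```bash
python3 to.py "(.601,.0365,.27)"
```

```text
8.2333 [ 0.435  -0.1652  0.0705] 0.26359744300671606 15.000723749399185 [0.2 0.9 7.3] j [-0.41  0.28  2.25  0.    0.61  0.86]
(.601,.0365,.27) [ 21.83 -14.35 -19.94]
```

Emit:
play_rows([
  [255,0,0,-2,0],
  [255,0,0,-5,0],
  [255,0,0,-8.5,0],
  [255,0,0,-12,0],
  [255,0,0,-15.5,0],
  [255,0,0,-18.5,0],
  [255,0,0,-20,0],
  [255,0,0,-20,0],
])

```text
time_s: 8.9
tcp_pos: [0.4359, -0.1656, 0.2737]
eef_rot: [[0.955, 0.295, 0.006], [0.295, -0.955, -0.002], [0.005, 0.004, -1.0]]
contact_force: [1.1, -0.5, 0.7]
opening: 0.257
grasp_force: 15.0
```

Emit:
play_rows([
  [255,1.5,-1,0,0],
  [255,4,-2.6,0,0],
  [255,6.5,-4.3,0,0],
  [255,9,-5.9,0,0],
  [255,11.5,-7.6,0,0],
  [255,14,-9.2,0,0],
  [255,16.5,-10.8,0,0],
  [255,19,-12.5,0,0],
  [255,21,-13.8,0,0],
  [255,21.8,-14.3,0,0],
  [255,21.8,-14.3,0,0],
  [255,21.8,-14.3,0,0],
])

```text
time_s: 9.9
tcp_pos: [0.5997, 0.0359, 0.2687]
eef_rot: [[0.955, 0.296, -0.002], [0.296, -0.955, -0.0], [-0.002, -0.0, -1.0]]
contact_force: [-0.6, -0.2, -0.4]
opening: 0.264
grasp_force: 15.0
```

```bash
python3 to.py "(.601,.0365,.186)"
```

```text
9.9 [0.5997 0.0359 0.2687] 0.2639009719636627 14.999913275241852 [-0.6 -0.2 -0.4] j [ 0.02  0.18  1.91 -0.    1.06  1.29]
(.601,.0365,.186) [ 0.16 -0.02  8.27]
```

Emit:
play_rows([
  [255,0.15,0,2,0],
  [255,0.15,0,4.5,0],
  [255,0.15,0,6.5,0],
  [255,0.15,0,7.8,0],
  [255,0.15,0,8.2,0],
  [255,0.15,0,8.2,0],
  [255,0.15,0,8.2,0],
  [115,0.15,0,8.2,0],
  [115,0.15,0,8.2,0],
  [115,0.15,0,8.2,0],
  [115,0.15,0,8.2,0],
  [115,0.15,0,8.2,0],
])

```text
time_s: 10.9
tcp_pos: [0.6021, 0.0366, 0.1881]
eef_rot: [[0.955, 0.295, 0.001], [0.295, -0.955, 0.0], [0.0, 0.0, -1.0]]
contact_force: [-0.7, 0.3, 0.5]
opening: 0.541
grasp_force: 0.0
```

Emit:
play_rows([
  [115,0,0,-1,0],
  [115,0,0,-3,0],
  [115,0,0,-6,0],
  [115,0,0,-9,0],
  [115,0,0,-10,0],
  [115,0,0,-10,0],
  [115,0,0,-10,0],
  [115,0,0,-10,0],
])

```text
time_s: 11.57
tcp_pos: [0.6012, 0.0365, 0.2866]
eef_rot: [[0.955, 0.295, -0.002], [0.295, -0.955, -0.0], [-0.002, -0.0, -1.0]]
contact_force: [0.4, -0.7, -0.2]
opening: 0.55
grasp_force: 0.0
```

```bash
python3 to.py; python3 - <<'E'
from rig import optics
import cv2,numpy as np
f=optics.grab_frame('scene');g=optics.grab_frame('side')
c=lambda a:cv2.resize(a,None,fx=2,fy=2)
cv2.imwrite('pics/w5.png',np.hstack([c(f['image'][80:280,190:370]),c(g['image'][90:290,140:340])])[:,:,::-1])
from loc import *
for h in(f,g):
    p=cloud(h).reshape(-1,3);q=p[(np.hypot(*(p[:,:2]-(.601,.0365)).T)<.03)&(p[:,2]>.172)&(p[:,2]<.22)]
    print('top',q[:,2].max(),'axis',circ(q[q[:,2]<.194][:,:2],.012,(.601,.0365)).x)
E
```

```text
11.5667 [0.6012 0.0365 0.2866] 0.5501592343901103 0.0 [ 0.4 -0.7 -0.2] j [ 0.02  0.16  1.9  -0.    1.09  1.29]
top 0.19863118341882485 axis [0.60219859 0.03440511]
top 0.19943968362145717 axis [0.60136387 0.03539048]
```

View pics/w5.png

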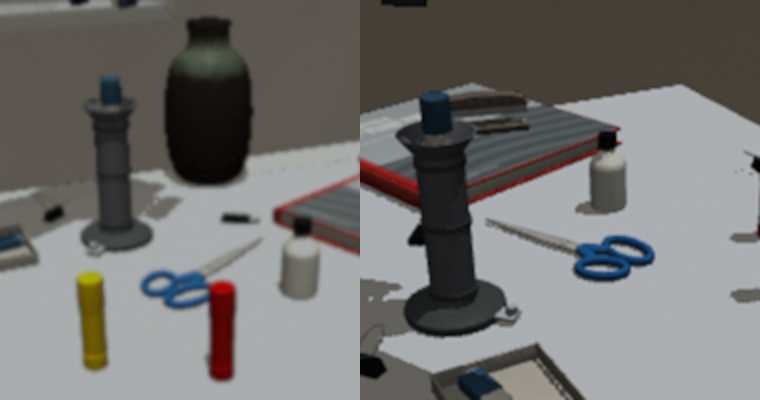

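The second stick stands 30 mm out of the mouth (cap at (110,90) left, (435,112) right), upright, with its top at 198 mm. The bottle is in its original place.

```bash
python3 -c "
from rig import manip
print(manip.hand_in())"
```

```text
the job is handed in; nothing more can be done
None
```

Both glue sticks stand end to end in the dispenser tube, caps up (lower cap top measured at 106 mm, upper at about 199 mm), the ink bottle was not touched, and the job was handed in at about 11.7 s; no verdict came back.

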